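# Put the marker case back in its sprung stock lane

## Task

Put the red marker case that was left on the counter back in the red lane: slide it (do not lift it) up the ramp with its black-clasp end first and against the sprung white plate, until its white-label end drops behind the lip and the case lies flat on the lane floor, the same way round as the blue case next to it. Be gentle: do not crush it or ram it, and leave the blue case, the stapler, the pen pot and the jar where they are.

Things in the scene. Friction and masses are not known exactly. Their poses are not given: they have to be found in the camera images.
- red_case: Loose rigid red marker case, 92 wide (x) x 180 long (y) x 30 high (z) mm, about 0.35 kg (varies), wider than most grippers open; lies flat on the counter. Origin: centre of its underside. Its +y end has a small black clasp and goes into the lane first; its -y end has a white label strip on top and stays at the lane's mouth.
- red_case_tail (a point): Middle of the red case's lower edge at its white-label (-y) end, 90 mm from the case's origin; same axes as the case. Turns and tilts with it.
- red_lane: Fixed open-topped lane, red ramp, lip and back plate. Origin: on the counter below the middle of the lip's inner face; +y runs into the lane, x across, z up. Floor 4 mm above the counter from y=0 to 246 mm; side walls 36 mm high, 98 mm apart inside, 106 outside. Which lane is nearer the robot varies.
- red_lip (a point): Middle of the red lip's top inner edge, 14 mm above the counter, at lane y=0; lane's axes. The lip's flat top is 5 mm deep (y=-5 to 0); behind it the lane drops 10 mm to the floor.
- red_mouth (a point): Foot of the red ramp on the counter, at lane y=-55 mm; lane's axes. The ramp climbs from here to the lip at y=-5 mm. Guides 36 mm high beside it flare to about 112 mm apart at y=-50 mm.
- red_pusher (a joint): Travel (m) of the white sprung plate in the red lane, 86 mm wide, top 70 mm above the counter. At 0 its face stands at lane y=130 mm; pushed back it travels along +y to its stop at 0.062 (face at 192 mm); its spring pushes back with about 3 to 5 N. A case lying behind the lip holds it at about 0.05.
- blue_lane: Fixed lane like the red one but with blue ramp, lip and back plate, beside it (centres 130 mm apart); same origin and axes. Already filled by the blue case.
- blue_case: Blue case of the same size and axes as the red one, lying in the blue lane behind its lip, white-label end to the mouth. Leave alone.
- stapler: Stapler, black base and orange top, 150 x 38 x 60 mm, long axis x, origin at the centre of its underside. Leave alone.
- pen_pot: Grey square pot 70 x 70 x 90 mm with pens standing to about 160 mm, origin at the centre of its underside. Leave alone.
- paint_jar: Jar with orange cap, diameter 60, height 70 mm, origin at the centre of its underside. Leave alone.
Not all that is in view belongs to the job. Of the things shaped like the red_case, the red one is meant.

How it is judged:
At the end, for the whole second after the job is handed in: Red case at rest in the red lane, label end at the mouth, its lower edge behind the lip (-4 to +14 mm) and under 7.5 mm above the counter, centred within 8 mm, parallel within 0.06 rad, level within 0.03 rad, sprung plate held back over 44 mm; blue case within 15 mm of its start (x of red_case in the frame of red_lane between -0.008 and 0.008 m and y of red_case_tail in the frame of red_lane between -0.004 and 0.014 m and y of red_case in the frame of red_lane between 0.084 and 0.106 m and z of red_case_tail in the frame of red_lane below 0.0075 m and angle between red_case's own z axis and vertical below 0.03 rad and angle between the y axis of red_case and the y axis of red_lane, either way round below 0.06 rad and value of joint red_pusher above 0.044 m and linear speed of red_case below 0.01 m/s and distance of blue_case from where it was at the start of the episode below 0.015 m); the robot touches nothing.
It fails at once if The red case is lifted off the counter (origin more than 50 mm up) or tipped more than 0.35 rad (height (world z) of red_case above 0.05 m or angle between red_case's own z axis and vertical above 0.35 rad).
It fails at once if The robot pushes or presses the red case with more than 100 N (contact force between any of the arm, the fingers and red_case above 100 N).
It fails at once if The blue case is shifted more than 15 mm (distance of blue_case from where it was at the start of the episode above 0.015 m).
It fails at once if The stapler, the pen pot or the jar is shifted more than 20 mm (distance of any of pen_pot, paint_jar, stapler from where it was at the start of the episode above 0.02 m).
It also fails if it takes over 64 s, if anything falls off the work surface, if the arm or the gripper's body presses on something with over 40 N, if the wrist force passes 120 N, or if a joint passes its speed limit or range.

## Robot

A 7-joint arm with a two-finger parallel gripper is mounted at the origin on the work surface. World frame = base frame: x ahead of the robot, y to its left, z up, the work surface at z = 0. Lengths are in m, angles in rad, forces in N, time in s.
With the tool pointing down it reaches from about 0.4 to 0.85 m from the base axis. Payload 10.4 kg.
Tool frame: the origin (TCP) lies between the finger pads; the fingertips stand manip.tip_extent ahead of it and the grasp point (between the pads) lies 6 mm ahead of it (manip.tip_extent is the distance from the TCP to the fingertips, in m); z points along the fingers, y is the line along which they close (so a half turn about z gives the same grasp; the last joint's range is limited). The gripper opens to 85 mm and grips with 20 to 120 N. Pads are 22 mm wide; open, the fingers measure 114 mm over their backs; the gripper's body (76 mm by 85 mm) begins 54 mm behind the grasp point. The pads swing forward as they close: fully open they stand 13 mm farther back than shut.
Start: joints at [-1.2, 0.332, -0.065, 1.46, 0.022, 1.35, -0.088], TCP at [0.24, 0.577, 0.256] pointing down, gripper open.
Joint ranges: [-2.6, 2.6], [-0.5, 2.12], [-1.47, 1.34], [0.16, 2.42], [-1.27, 4.41], [0.06, 2.06], [-2.6, 2.6]. Speed limits (rad/s): [2.22, 2.22, 2.79, 2.79, 3.14, 3.14, 3.14].

## Interface

Orientations are given as a unit quaternion [x, y, z, w].
In Python, from workcell import get_obs, optics, workorder, manip gives the robot as it stands.
- The arm moves only by the tool jog_arm, never from a script. Its argument "increments" is a list of rows, each a list of 7 numbers: the shift along the tool's x, y, z in m, then the turn, a rotation vector about the tool's x, y, z in rad, then the opening, from -1 (shut) to 1 (fully open). A call has 1 to 5 rows; each row is the pose to reach, as a shift and turn from the pose commanded when the call began, along the tool's axes at that moment; what a row does not reach only later rows make up. A row lasts 1/12 s, in which the tool goes at most 41.7 mm and 7.16 degrees, less where a joint would pass 70% of its speed; a pose out of reach is approached as far as the arm can. A call with a gripper value outside its range is refused whole. The fingers move at their own pace and stop on an object; "grip_force" is the grip in N (left out, the last holds). Time passes only in rows, so rows that repeat a pose let the fingers close. It gives the time, the measured TCP pose, the force, the opening and the grip force at its end, in the units of the state.
- get_obs(): the state, without advancing time (a new reading comes with each control period).
- optics.camera(name): name is "side" or "top" or "wrist"; returns a dict with "color" (420x560x3 uint8, red, green, blue), "depth" (420x560 float32, m along the optical axis (not along the pixel's ray), 0 where there is no reading), "K" (3x3 intrinsics, pixels), "R" (3x3) and "t" (3): a world point X has camera coordinates R X + t. Camera axes: x right, y down, z forward; pixel columns grow to the right and rows downward; lengths in m; the calibration is good to about 2 mm. A picture is of the moment at which its call begins.
- workorder.hand_in(): hands the job in; it is judged then, once.
The state is a dict: "clock": time; "joint_pos": joint angles; "joint_velocities": joint speeds; "tau": joint torques, N m; "position": TCP position; "ee_rot": TCP orientation; "ft_force": force on the tool from outside, world axes, zero at the start; "torque": the same for the moment, N m; "grip_width": opening from 0.0 (shut) to 1.0 (fully open); "grasp_force": force on a finger pad.
Only numpy, scipy, OpenCV 4.12 (cv2) and the standard library are available. Lean on these libraries where they do the work, as an engineer would, in place of code of your own. Each camera call takes 0.05 s, during which the arm holds its last target. There are 200 camera calls.

## Working session

There is one attempt and no reset: what is moved stays moved. The work goes in short steps, Python scripts to look and compute and a tool call to move; the robot and the scene stay as the last step left them, time stands still between calls to the robot, and variables do not carry over. Pictures are saved under pics/ and viewed, at most 10 in all, crops included, and the job is handed in when it is done.

Besides the shell and the picture viewer there is one more tool, called as name(argument=value, ...), one argument or row to a line, values as JSON. jog_arm: Moves the arm, as the interface text tells. Its arguments: {"type":"object","properties":{"increments":{"type":"array"},"grip_force":{"type":"number"}},"required":["increments"]}

```bash
mkdir -p pics; cat > h.py <<'E'
import numpy as np, cv2
from workcell import get_obs, optics, workorder, manip
def cam(n):
    c=optics.camera(n); c['bgr']=cv2.cvtColor(c['color'],cv2.COLOR_RGB2BGR); return c
def ray(c,uv):
    d=np.linalg.inv(c['K'])@np.array([uv[0],uv[1],1.0]); R=np.array(c['R']); return -R.T@c['t'], R.T@d
def onplane(c,uv,z):
    o,d=ray(c,uv); return o+d*(z-o[2])/d[2]
def cloud(c):
    h,w=c['depth'].shape; u,v=np.meshgrid(np.arange(w),np.arange(h)); D=c['depth'].astype(float)
    P=np.stack([u,v,np.ones_like(u)],-1)@np.linalg.inv(c['K']).T*D[...,None]
    return (P-np.array(c['t']).ravel())@np.array(c['R'])
def hsv(c): return cv2.cvtColor(c['bgr'],cv2.COLOR_BGR2HSV)
E
python3 - <<'E'
from h import *
o=get_obs(); print({k:np.round(v,3) for k,v in o.items()}, manip.tip_extent)
a=cam('top');b=cam('side')
cv2.imwrite('pics/top.png',a['bgr']);cv2.imwrite('pics/side.png',b['bgr'])
for c in(a,b): print(np.round(c['K'],1).tolist(), np.round(-np.array(c['R']).T@c['t'],3), np.round(c['R'],2).tolist())
E
```

```text
{'clock': np.float64(0.0), 'joint_pos': array([-1.2  ,  0.333, -0.065,  1.461,  0.022,  1.35 , -0.089]), 'joint_velocities': array([ 0.   , -0.   , -0.002,  0.002, -0.   , -0.   ,  0.001]), 'tau': array([-1.0000e-03, -6.2544e+01,  4.8000e-02, -3.9161e+01,  1.6000e-02,
        1.0000e-02, -0.0000e+00]), 'position': array([0.24 , 0.577, 0.256]), 'ee_rot': array([ 0.196,  0.981, -0.001, -0.   ]), 'ft_force': array([0.591, 0.101, 0.43 ]), 'torque': array([-0.015,  0.027,  0.002]), 'grasp_force': np.float64(0.0), 'grip_width': np.float64(1.0)} 0.025
[[520.3, 0.0, 279.2], [0.0, 520.3, 203.2], [0.0, 0.0, 1.0]] [ 0.365 -0.088  1.224] [[-0.0, -1.0, 0.01], [-0.99, -0.0, -0.15], [0.15, -0.01, -0.99]]
[[503.9, 0.0, 273.4], [0.0, 503.9, 215.0], [0.0, 0.0, 1.0]] [ 0.055 -1.02   1.095] [[0.89, -0.46, 0.01], [-0.32, -0.63, -0.7], [0.32, 0.62, -0.71]]
```

View pics/top.png

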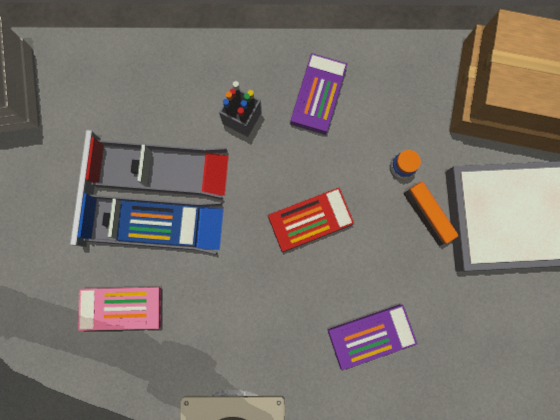

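View pics/side.png

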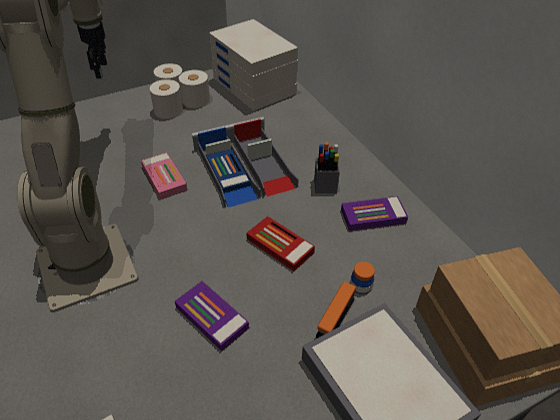

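The top view shows the red case near pixel (311,220), label end to the right and turned about 20° from the lanes. The red lane is the one farther from the robot, with its ramp at about (215,174) and its mouth facing right. The blue lane is below it and filled. The pot (240,110), jar (407,163) and stapler (433,213) are clear of the push path. The side view agrees: red case at (281,243), red ramp at (280,186).

```bash
cat >> h.py <<'E'
def big(m,roi):
    k=np.zeros_like(m); x0,y0,x1,y1=roi; k[y0:y1,x0:x1]=m[y0:y1,x0:x1]
    n,l,s,ce=cv2.connectedComponentsWithStats(k); return ((l==1+np.argmax(s[1:,4]))*255).astype(np.uint8)
def cen(m): M=cv2.moments(m,True); return (M['m10']/M['m00'],M['m01']/M['m00'])
def tri(ca,ua,cb,ub):
    o1,d1=ray(ca,ua);o2,d2=ray(cb,ub); s=np.linalg.lstsq(np.c_[d1,-d2],o2-o1,rcond=None)[0]
    p,q=o1+s[0]*d1,o2+s[1]*d2; return (p+q)/2,np.linalg.norm(p-q)
def rect(c,m,z):
    cs=max(cv2.findContours(m,cv2.RETR_EXTERNAL,cv2.CHAIN_APPROX_NONE)[0],key=cv2.contourArea)[:,0]
    P=np.array([onplane(c,p,z)[:2] for p in cs],np.float32)*1000
    r=cv2.minAreaRect(P); b=cv2.boxPoints(r); e=[b[1]-b[0],b[2]-b[1]]; l=max(e,key=np.linalg.norm)
    l=l*np.sign(l[1]); return np.round(r[0],1),np.round(sorted(r[1]),1),round(float(np.degrees(np.arctan2(-l[0],l[1]))),2)
def red(c): h=hsv(c); return (((h[...,0]<6)|(h[...,0]>174))&(h[...,1]>150)&(h[...,2]>60)).astype(np.uint8)*255
def blue(c): return cv2.inRange(hsv(c),(100,120,40),(125,255,255))
def white(c): return cv2.inRange(hsv(c),(0,0,165),(180,60,255))
E
python3 - <<'E'
from h import *
a=cam('top');b=cam('side')
Ca,Cb=cloud(a),cloud(b)
ra=(265,180,360,256); rb=(240,210,322,275)
# case: everything non-grey in ROI
def solid(c,roi):
    h=hsv(c); m=((h[...,1]>90)|(h[...,2]>165)).astype(np.uint8)*255
    return big(cv2.morphologyEx(m,cv2.MORPH_CLOSE,np.ones((5,5),np.uint8)),roi)
print('case rect yaw(deg of +y axis from world y)',rect(a,solid(a,ra),.03))
wa=big(white(a),(325,185,356,232));wb=big(white(b),(285,235,318,270))
print('label',tri(a,cen(wa),b,cen(wb)),onplane(a,cen(wa),.03),Ca[wa>0].mean(0),Cb[wb>0].mean(0))
# ramp
for nm,f,A,B in(('red',red,(198,145,235,200),(258,172,302,200)),('blue',blue,(192,202,228,254),(222,183,262,209))):
    ma,mb=big(f(a),A),big(f(b),B)
    ys,xs=np.nonzero(ma); print(nm,'bbox',xs.min(),xs.max(),ys.min(),ys.max())
    p,e=tri(a,cen(ma),b,cen(mb)); print(nm,'ramp cen tri',np.round(p,4),round(e,4),'depth',np.round(np.median(Ca[ma>0],0),4))
    print(' ramp rect z=.007',rect(a,ma,.007))
    P=Ca[ma>0]; print(' z pct',np.round(np.percentile(P[:,2],[2,50,98]),4))
h=hsv(a)
bm=((h[...,1]>90)|(h[...,2]>165)).astype(np.uint8)*255
print('blue case rect',rect(a,big(cv2.morphologyEx(bm,cv2.MORPH_CLOSE,np.ones((5,5),np.uint8)),(116,200,197,248)),.034))
pa=big(white(a),(134,140,150,190)); print('plate top',rect(a,pa,.07),rect(a,pa,.06))
# height map points of red lane walls (z 28..42)
m=(Ca[...,2]>.030)&(Ca[...,2]<.042); m[:,:100]=0;m[:,232:]=0;m[:135]=0;m[255:]=0
v=np.zeros((420,560,3),np.uint8)+a['bgr']; v[m]=(0,255,255); v[solid(a,ra)>0]=(255,0,255)
cv2.imwrite('pics/seg.png',cv2.resize(v[120:270,60:370],None,fx=2.5,fy=2.5,interpolation=0))
W=Ca[m]; print('walls n',len(W))
E
```

```text
case rect yaw(deg of +y axis from world y) (array([ 511.5, -177.6]), array([ 92.9, 181.1]), 21.23)
label (array([ 0.53763562, -0.24339431,  0.03249476]), np.float64(0.0016470858448876873)) [ 0.53721238 -0.24342558  0.03      ] [ 0.53648183 -0.24263617  0.03568915] [ 0.53702421 -0.2459429   0.03587389]
red bbox 202 227 153 194
red ramp cen tri [0.624  0.0475 0.0091] 0.0027 depth [0.6229 0.0476 0.0075]
 ramp rect z=.007 (array([623.2,  48.2]), array([54.3, 98. ]), 85.58)
 z pct [-0.0015  0.0075  0.0169]
blue bbox 192 222 206 249
blue ramp cen tri [0.4948 0.0612 0.007 ] 0.0034 depth [0.4926 0.0612 0.0082]
 ramp rect z=.007 (array([493.6,  64.1]), array([65.8, 97.5]), 85.46)
 z pct [-0.0016  0.0082  0.0361]
blue case rect (array([501.4, 172. ]), array([ 94.4, 183.7]), -4.96)
plate top (array([635.2, 208.1]), array([ 7. , 81.7]), 85.22) (array([637.5, 210.7]), array([ 7.1, 82.4]), 85.22)
walls n 4084
```

View pics/seg.png

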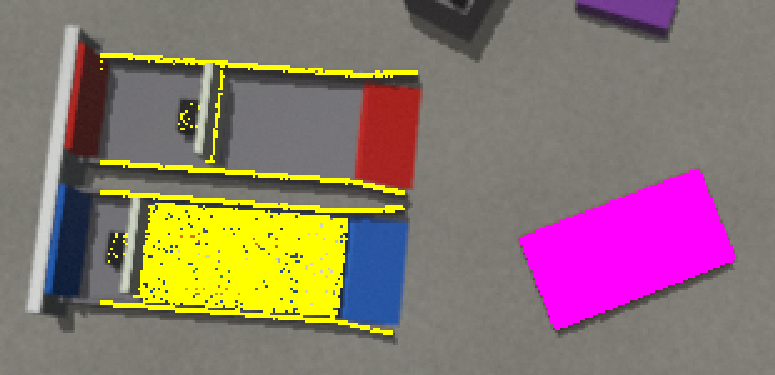

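Measurements agree with the given sizes: case 93x181 mm, label top at z≈32 mm, ramp width 98 mm, and the plate where it should be.

Lane frame: origin ≈ (0.626, 0.0755), yaw ≈ -4.8°. In that frame the case sits at (-93, -262) mm, turned +26°, clasp toward the lane.

Plan:
1. Push the near long side along lane +x with open fingers held parallel to the lane. This aligns and centres the case.
2. Push the tail along lane +y.

jog_arm(
  increments=[
    [-0.16,-0.125,0,0,0,-0.31,1],
    [-0.16,-0.125,0,0,0,-0.31,1],
    [-0.16,-0.125,0,0,0,-0.31,1],
    [-0.16,-0.125,0,0,0,-0.31,1],
    [-0.16,-0.125,0,0,0,-0.31,1],
  ],
)

```text
clock: 0.62
position: [0.3408, 0.3977, 0.2563]
ee_rot: [0.042, 0.999, -0.0, 0.0]
ft_force: [0.6, 0.8, -0.3]
grip_width: 1.004
grasp_force: 0.0
```

```bash
cat >> h.py <<'E'
from scipy.spatial.transform import Rotation as Ro
O=np.array([.6258,.0755]); TH=np.radians(-4.8); X=np.array([np.cos(TH),np.sin(TH)]); Y=np.array([-X[1],X[0]])
def toL(p): d=np.array(p)[...,:2]-O; return np.stack([d@X,d@Y],-1)
def go(lx,ly,z,mode):
    "mode 1: tool y=lane y (tool x=-lane x); mode 2: turned +90 deg about tool z; z=TCP height"
    o=get_obs(); R=Ro.from_quat(o['ee_rot']); z3=lambda v:np.r_[v,0]
    M=np.c_[z3(-X),z3(Y),[0,0,-1]] if mode==1 else np.c_[z3(Y),z3(X),[0,0,-1]]
    p=np.r_[O+lx*X+ly*Y,z]
    print('t',round(float(o['clock']),2),'laneTCP',np.round(toL(o['position']),4),'z',round(float(o['position'][2]),4),'F',np.round(o['ft_force'],1),'j7',round(float(o['joint_pos'][6]),2))
    print('  delta',np.round(R.inv().apply(p-o['position']),4),np.round((R.inv()*Ro.from_matrix(M)).as_rotvec(),3))
E
python3 -c "
from h import *
go(-.2,-.255,.15,1); go(-.2,-.255,.15,2)
a=cam('top'); h=hsv(a)
m=big(cv2.inRange(h,(6,180,150),(16,255,255)),(390,145,424,180)); print('jar',onplane(a,cen(m),.07),toL(onplane(a,cen(m),.07)))
m=big(cv2.inRange(h,(6,180,150),(16,255,255)),(400,180,470,250)); print('stap',rect(a,m,.06))
"
```

```text
t 0.62 laneTCP [-0.311   0.2972] z 0.2563 F [ 0.6  0.8 -0.3] j7 0.54
  delta [-0.1114 -0.5521  0.1064] [-0.     0.    -0.001]
t 0.62 laneTCP [-0.311   0.2972] z 0.2563 F [ 0.6  0.8 -0.3] j7 0.54
  delta [-0.1114 -0.5521  0.1064] [0.   0.   1.57]
jar [ 0.64042802 -0.39977181  0.07      ] [ 0.05434643 -0.47238093]
stap (array([ 523.9, -455.5]), array([ 33.5, 147.6]), -58.24)
```

jog_arm(
  increments=[
    [-0.11,-0.17,0,0,0,0,1],
    [-0.11,-0.17,0,0,0,0,1],
    [-0.11,-0.17,0,0,0,0,1],
    [-0.11,-0.17,0,0,0,0,1],
    [-0.11,-0.17,0,0,0,0,1],
  ],
)

```text
clock: 1.08
position: [0.4359, 0.219, 0.2565]
ee_rot: [0.043, 0.999, 0.0, 0.0]
ft_force: [0.5, 0.9, 0.7]
grip_width: 0.997
grasp_force: 0.0
```

jog_arm(
  increments=[
    [0,-0.205,0.05,0,0,0,1],
    [0,-0.205,0.05,0,0,0,1],
    [0,-0.205,0.05,0,0,0,1],
    [0,-0.205,0.05,0,0,0,1],
    [0,-0.205,0.05,0,0,0,1],
  ],
)

```text
clock: 1.5
position: [0.4174, 0.0183, 0.2065]
ee_rot: [0.042, 0.999, 0.0, 0.0]
ft_force: [0.8, -0.4, 0.9]
grip_width: 1.002
grasp_force: 0.0
```

```bash
python3 -c "
from h import *
go(-.21,-.255,.05,1)"
```

```text
t 1.5 laneTCP [-0.2029 -0.0744] z 0.2065 F [ 0.8 -0.4  0.9] j7 1.29
  delta [ 0.0072 -0.1807  0.1564] [0.001 0.    0.   ]
```

jog_arm(
  increments=[
    [0.008,-0.18,0.06,0,0,0,1],
    [0.008,-0.18,0.06,0,0,0,1],
    [0.008,-0.18,0.06,0,0,0,1],
    [0.008,-0.18,0.06,0,0,0,1],
    [0.008,-0.18,0.06,0,0,0,1],
  ],
)

```text
clock: 1.92
position: [0.3933, -0.1624, 0.146]
ee_rot: [0.044, 0.999, -0.0, -0.0]
ft_force: [-0.4, 0.1, 0.6]
grip_width: 0.998
grasp_force: 0.0
```

jog_arm(
  increments=[
    [0,0,0.04,0,0,0,1],
    [0,0,0.08,0,0,0,1],
    [0,0,0.1,0,0,0,1],
    [0,0,0.112,0,0,0,1],
    [0,0,0.112,0,0,0,1],
  ],
)

```text
clock: 2.33
position: [0.3932, -0.1583, 0.0327]
ee_rot: [0.042, 0.999, -0.0, -0.002]
ft_force: [-1.5, -0.4, -0.1]
grip_width: 0.999
grasp_force: 0.0
```

```bash
python3 -c "
from h import *
go(-.057,-.255,.033,1)
b=cam('side'); u=np.array([b['K']@(b['R']@np.r_[get_obs()['position']]+b['t'])]).ravel(); u=u[:2]/u[2]; print(u)
x,y=int(u[0]),int(u[1]); r=b['bgr'][max(0,y-70):y+80,max(0,x-90):x+90]; cv2.imwrite('pics/s2.png',cv2.resize(r,None,fx=3.5,fy=3.5))
"
```

```text
t 2.33 laneTCP [-0.2122 -0.2525] z 0.0327 F [-1.5 -0.4 -0.1] j7 1.91
  delta [-0.1552 -0.0025 -0.0011] [-0.001 -0.005 -0.   ]
[238.46417653 248.09724963]
```

View pics/s2.png

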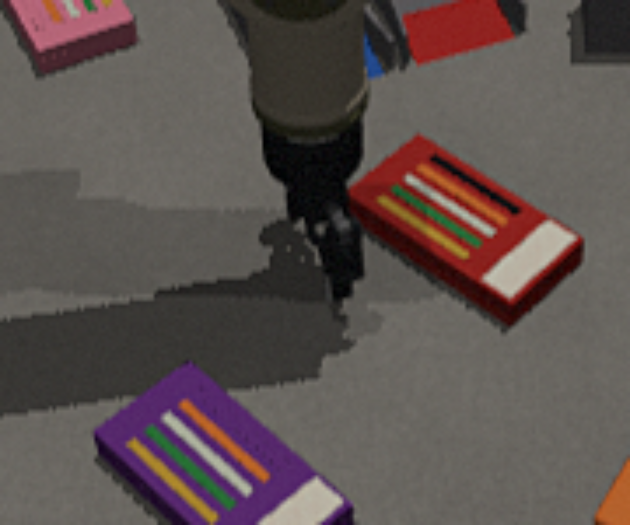

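The side view crop shows the near finger, its tip at about (345,300) just above the counter. It stands beside the red case's clasp-end side, and the purple case is clear. I'll start pushing slowly.

jog_arm(
  increments=[
    [-0.006,0,0,0,0,0,1],
    [-0.012,0,0,0,0,0,1],
    [-0.018,0,0,0,0,0,1],
    [-0.024,0,0,0,0,0,1],
    [-0.03,0,0,0,0,0,1],
  ],
)

```text
clock: 2.8
position: [0.426, -0.1611, 0.0354]
ee_rot: [0.042, 0.999, 0.0, 0.0]
ft_force: [-2.8, 0.3, -0.6]
grip_width: 1.003
grasp_force: 0.8
```

jog_arm(
  increments=[
    [-0.006,0,0,0,0,0,1],
    [-0.012,0,0,0,0,0,1],
    [-0.018,0,0,0,0,0,1],
    [-0.024,0,0,0,0,0,1],
    [-0.03,0,0,0,0,0,1],
  ],
)

```text
clock: 3.22
position: [0.4553, -0.1636, 0.0348]
ee_rot: [0.042, 0.999, 0.0, -0.0]
ft_force: [-1.3, 0.9, 0.2]
grip_width: 1.0
grasp_force: 0.7
```

jog_arm(
  increments=[
    [-0.006,0,0,0,0,0,1],
    [-0.012,0,0,0,0,0,1],
    [-0.018,0,0,0,0,0,1],
    [-0.024,0,0,0,0,0,1],
    [-0.03,0,0,0,0,0,1],
  ],
)

```text
clock: 3.63
position: [0.4853, -0.1661, 0.0349]
ee_rot: [0.042, 0.999, 0.0, -0.0]
ft_force: [-2.9, 1.2, -1.0]
grip_width: 0.999
grasp_force: 0.7
```

```bash
cat >> h.py <<'E'
def case(tag=None,zt=.03):
    a=cam('top'); m=red(a); m[:, :229]=0; m[:150]=0; m[300:]=0
    h=hsv(a); w=white(a); w[:,:229]=0;w[:150]=0;w[300:]=0
    m=cv2.morphologyEx(m|w,cv2.MORPH_CLOSE,np.ones((9,9),np.uint8)); m=big(m,(229,140,400,300))
    c,s,y=rect(a,m,zt); print('case lane',np.round(toL(c/1000),4),'size',s,'yaw rel',round(y+4.8,2))
    if tag: cv2.imwrite(f'pics/{tag}.png',cv2.resize(a['bgr'][110:290,80:440],None,fx=2.2,fy=2.2))
E
python3 -c "
from h import *
go(-.057,-.255,.033,1); case('p1')"
```

```text
t 3.63 laneTCP [-0.1198 -0.2525] z 0.0349 F [-2.9  1.2 -1. ] j7 1.96
  delta [-0.0628 -0.0025  0.0019] [ 0. -0.  0.]
case lane [-0.0587 -0.2079] size [44.1 77.6] yaw rel 94.71
```

View pics/p1.png

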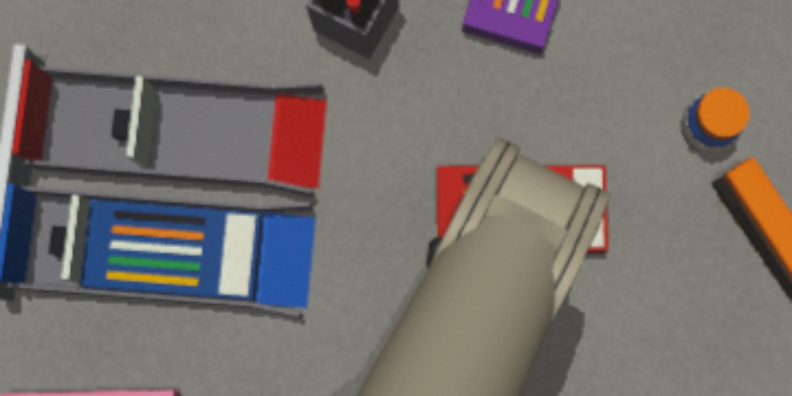

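The picture shows the case pushed and nearly square. Its far edge is at row ≈166, columns 437–607, and it still needs to go farther up toward the lane axis. Jar and stapler are untouched, so I'll keep pushing.

jog_arm(
  increments=[
    [-0.006,0,0,0,0,0,1],
    [-0.012,0,0,0,0,0,1],
    [-0.018,0,0,0,0,0,1],
    [-0.024,0,0,0,0,0,1],
    [-0.03,0,0,0,0,0,1],
  ],
)

```text
clock: 4.1
position: [0.515, -0.1689, 0.0349]
ee_rot: [0.042, 0.999, 0.0, -0.0]
ft_force: [-2.6, 1.3, 0.7]
grip_width: 0.999
grasp_force: 1.2
```

jog_arm(
  increments=[
    [-0.006,0,0,0,0,0,1],
    [-0.012,0,0,0,0,0,1],
    [-0.018,0,0,0,0,0,1],
    [-0.022,0,0,0,0,0,1],
    [-0.022,0,0,0,0,0,1],
  ],
)

```text
clock: 4.52
position: [0.5377, -0.1705, 0.035]
ee_rot: [0.042, 0.999, -0.0, 0.0]
ft_force: [0.2, 0.9, 0.4]
grip_width: 0.996
grasp_force: 0.0
```

```bash
cat >> h.py <<'E'
def edges(zt=.03):
    "lane coords of the visible far (+x) edge of the red case, by its top-image contour"
    a=cam('top'); m=red(a)|white(a); m[:,:229]=0;m[:145]=0;m[300:]=0;m[:,385:]=0
    m=cv2.morphologyEx(m,cv2.MORPH_CLOSE,np.ones((5,5),np.uint8))
    cols=[c for c in range(229,385) if m[:,c].any()]; L=toL([onplane(a,(c,np.argmax(m[:,c]>0)),zt) for c in cols[3:-3]])
    L=L[L[:,0]>np.median(L[:,0])-.008]; k=np.polyfit(L[:,1],L[:,0],1)
    allp=toL([onplane(a,p[::-1],zt) for p in np.argwhere(m>0)])
    y0,y1=np.percentile(allp[:,1],[.3,99.7]); print('far edge slope->yaw rel deg',round(-np.degrees(np.arctan(k[0])),2),'centre x',round(np.polyval(k,(y0+y1)/2)-.046,4),'y ext',round(y0,4),round(y1,4),'n',len(L))
E
python3 -c "
from h import *
go(-.057,-.255,.033,1); edges()"
```

```text
t 4.52 laneTCP [-0.0672 -0.2525] z 0.035 F [0.2 0.9 0.4] j7 1.97
  delta [-0.0102 -0.0025  0.002 ] [-0.     0.001  0.   ]
far edge slope->yaw rel deg -3.19 centre x -0.0135 y ext -0.3668 -0.189 n 38
```

jog_arm(
  increments=[
    [-0.005,0,0,0,0,0,1],
    [-0.009,0,0,0,0,0,1],
    [-0.012,0,0,0,0,0,1],
    [-0.013,0,0,0,0,0,1],
    [-0.013,0,0,0,0,0,1],
  ],
)

```text
clock: 4.98
position: [0.5499, -0.1716, 0.0349]
ee_rot: [0.042, 0.999, -0.0, 0.0]
ft_force: [-0.1, 0.3, -0.3]
grip_width: 1.0
grasp_force: 0.0
```

jog_arm(
  increments=[
    [0.02,0,0,0,0,0,1],
    [0.05,0,-0.02,0,0,0,1],
    [0.08,0,-0.05,0,0,0,1],
    [0.1,0,-0.09,0,0,0,1],
    [0.1,0,-0.12,0,0,0,1],
  ],
)

```text
clock: 5.4
position: [0.4463, -0.1637, 0.1556]
ee_rot: [0.043, 0.999, 0.001, -0.001]
ft_force: [1.2, 1.4, 1.1]
grip_width: 1.0
grasp_force: 0.0
```

```bash
python3 -c "
from h import *
go(0,-.39,.15,2); edges(); case('p2')"
```

```text
t 5.4 laneTCP [-0.1589 -0.2534] z 0.1556 F [1.2 1.4 1.1] j7 1.81
  delta [-0.1592 -0.1363  0.0051] [-1.000e-03 -3.000e-03  1.569e+00]
far edge slope->yaw rel deg -0.42 centre x -0.0011 y ext -0.3664 -0.189 n 73
case lane [ 0.0006 -0.2775] size [ 91.4 178.5] yaw rel 0.02
```

View pics/p2.png

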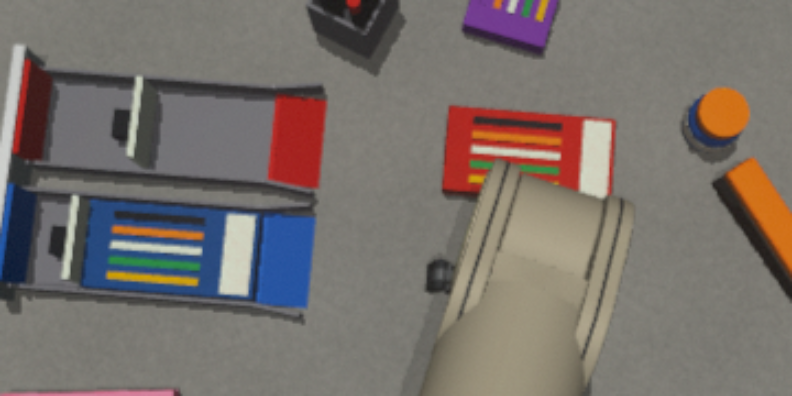

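The case is now square to the lane and centred (x ≈ 0, yaw ≈ 0°, tail at lane y ≈ -0.367). In the picture its label is at (597,160) and its clasp end faces the red ramp. Next I'll turn the gripper 90°, narrow it to about 47 mm, and go behind the tail.

jog_arm(
  increments=[
    [-0.16,-0.14,0,0,0,0.62,0.1],
    [-0.16,-0.14,0,0,0,0.62,0.1],
    [-0.16,-0.14,0,0,0,0.62,0.1],
    [-0.16,-0.14,0,0,0,0.62,0.1],
    [-0.16,-0.14,0,0,0,0.62,0.1],
  ],
)

```text
clock: 5.92
position: [0.5964, -0.314, 0.1541]
ee_rot: [0.347, 0.938, 0.0, 0.0]
ft_force: [1.2, 0.0, 2.0]
grip_width: 0.551
grasp_force: 0.0
```

jog_arm(
  increments=[
    [0,0,0,0,0,0.62,0.1],
    [0,0,0,0,0,0.62,0.1],
    [0,0,0,0,0,0.62,0.1],
    [0,0,0,0,0,0.62,0.1],
    [0,0,0,0,0,0.62,0.1],
  ],
)

```text
clock: 6.33
position: [0.5948, -0.3132, 0.1543]
ee_rot: [0.617, 0.787, -0.0, 0.0]
ft_force: [0.5, -0.2, -0.2]
grip_width: 0.549
grasp_force: 0.0
```

jog_arm(
  increments=[
    [0,0,0,0,0,0.33,0.1],
    [0,0,0,0,0,0.33,0.1],
    [0,0,0,0,0,0.33,0.1],
    [0,0,0,0,0,0.33,0.1],
    [0,0,0,0,0,0.33,0.1],
  ],
)

```text
clock: 6.75
position: [0.5947, -0.313, 0.1544]
ee_rot: [0.735, 0.678, -0.0, 0.0]
ft_force: [-0.2, 0.7, -0.2]
grip_width: 0.552
grasp_force: 0.0
```

```bash
python3 -c "
from h import *
go(0,-.395,.036,2); print(get_obs()['grip_width'])"
```

```text
t 6.75 laneTCP [ 0.0015 -0.3897] z 0.1544 F [-0.2  0.7 -0.2] j7 0.72
  delta [-0.0052 -0.0015  0.1184] [-0.     0.     0.004]
0.551636416460012
```

jog_arm(
  increments=[
    [-0.006,-0.002,0.04,0,0,0,0.1],
    [-0.006,-0.002,0.08,0,0,0,0.1],
    [-0.006,-0.002,0.105,0,0,0,0.1],
    [-0.006,-0.002,0.118,0,0,0,0.1],
    [-0.006,-0.002,0.118,0,0,0,0.1],
  ],
)

```text
clock: 7.17
position: [0.5908, -0.318, 0.034]
ee_rot: [0.735, 0.678, -0.001, -0.002]
ft_force: [-0.1, -0.0, 0.6]
grip_width: 0.553
grasp_force: 0.0
```

jog_arm(
  increments=[
    [0.006,0,0,0,0,0,0.1],
    [0.012,0,0,0,0,0,0.1],
    [0.018,0,0,0,0,0,0.1],
    [0.024,0,0,0,0,0,0.1],
    [0.03,0,0,0,0,0,0.1],
  ],
)

```text
clock: 7.58
position: [0.5954, -0.2893, 0.0386]
ee_rot: [0.736, 0.677, 0.0, 0.002]
ft_force: [-0.2, -4.0, 2.2]
grip_width: 0.546
grasp_force: 1.9
```

jog_arm(
  increments=[
    [0.006,0,0,0,0,0,0.1],
    [0.012,0,0,0,0,0,0.1],
    [0.018,0,0,0,0,0,0.1],
    [0.024,0,0,0,0,0,0.1],
    [0.03,0,0,0,0,0,0.1],
  ],
)

```text
clock: 8.0
position: [0.597, -0.2585, 0.0369]
ee_rot: [0.736, 0.677, -0.0, -0.0]
ft_force: [-0.1, -4.3, 2.0]
grip_width: 0.55
grasp_force: 1.8
```

jog_arm(
  increments=[
    [0.006,0,0,0,0,0,0.1],
    [0.012,0,0,0,0,0,0.1],
    [0.018,0,0,0,0,0,0.1],
    [0.024,0,0,0,0,0,0.1],
    [0.03,0,0,0,0,0,0.1],
  ],
)

```text
clock: 8.42
position: [0.5995, -0.2286, 0.0369]
ee_rot: [0.736, 0.677, 0.0, -0.0]
ft_force: [-0.3, -3.3, 2.7]
grip_width: 0.549
grasp_force: 1.8
```

```bash
python3 -c "
from h import *
go(0,-.2,.036,2); edges(); case('p3')"
```

```text
t 8.42 laneTCP [-0.0007 -0.3052] z 0.0369 F [-0.3 -3.3  2.7] j7 0.67
  delta [0.1052 0.0008 0.0009] [-0.    -0.     0.001]
far edge slope->yaw rel deg 11.21 centre x 0.0185 y ext -0.4207 -0.1158 n 69
case lane [-0.0008 -0.1633] size [91.3 99.2] yaw rel 0.02
```

View pics/p3.png

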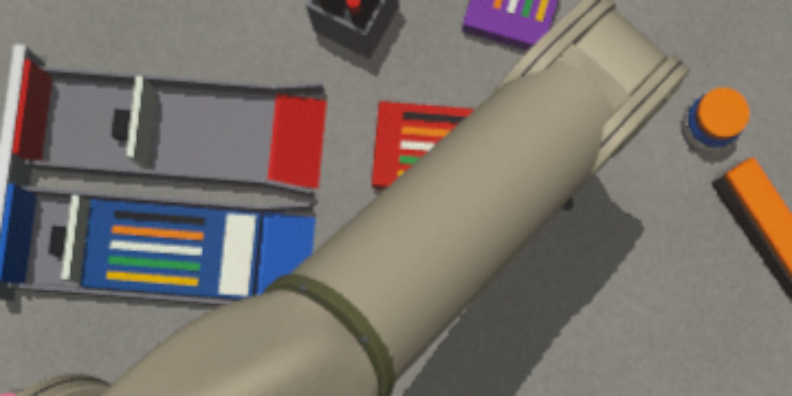

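The case is tracking straight: x ≈ -1 mm, yaw 0°, its front edge at column ≈376, about 60 mm short of the ramp foot. I'll continue.

jog_arm(
  increments=[
    [0.006,0,0,0,0,0,0.1],
    [0.012,0,0,0,0,0,0.1],
    [0.018,0,0,0,0,0,0.1],
    [0.024,0,0,0,0,0,0.1],
    [0.03,0,0,0,0,0,0.1],
  ],
)

```text
clock: 8.93
position: [0.602, -0.1983, 0.0367]
ee_rot: [0.736, 0.677, 0.0, -0.0]
ft_force: [-0.3, -1.6, -0.9]
grip_width: 0.55
grasp_force: 0.7
```

jog_arm(
  increments=[
    [0.006,0,0,0,0,0,0.1],
    [0.012,0,0,0,0,0,0.1],
    [0.018,0,0,0,0,0,0.1],
    [0.024,0,0,0,0,0,0.1],
    [0.03,0,0,0,0,0,0.1],
  ],
)

```text
clock: 9.35
position: [0.6045, -0.1688, 0.0369]
ee_rot: [0.736, 0.677, 0.0, -0.0]
ft_force: [-0.2, -0.8, -0.5]
grip_width: 0.543
grasp_force: 0.7
```

jog_arm(
  increments=[
    [0.005,0,0,0,0,0,0.1],
    [0.01,0,0,0,0,0,0.1],
    [0.015,0,0,0,0,0,0.1],
    [0.02,0,0,0,0,0,0.1],
    [0.025,0,0,0,0,0,0.1],
  ],
)

```text
clock: 9.77
position: [0.6066, -0.1442, 0.0369]
ee_rot: [0.736, 0.677, 0.0, 0.0]
ft_force: [0.3, -2.3, -0.8]
grip_width: 0.552
grasp_force: 1.1
```

```bash
python3 -c "
from h import *
go(0,-.1,.046,2); b=cam('side'); cv2.imwrite('pics/s3.png',cv2.resize(b['bgr'][100:280,180:360],None,fx=3.3,fy=3.3))"
```

```text
t 9.77 laneTCP [-0.0008 -0.2205] z 0.0369 F [ 0.3 -2.3 -0.8] j7 0.54
  delta [ 0.1205  0.0009 -0.0091] [0. 0. 0.]
```

View pics/s3.png

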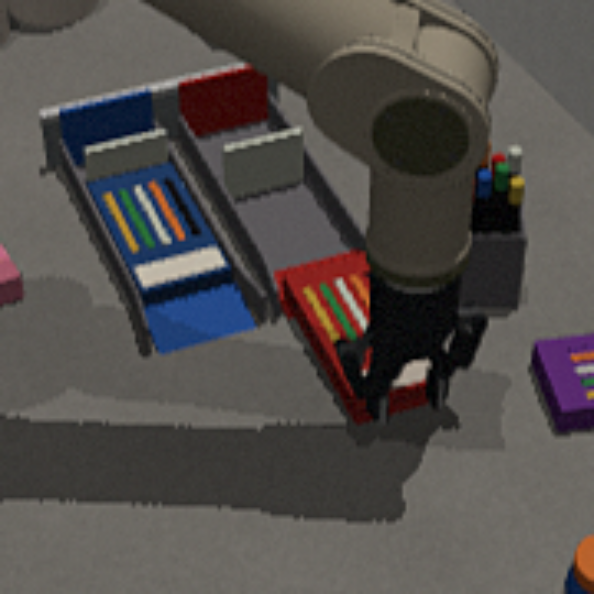

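The side view shows the case's front on the ramp foot (≈(285,285)), both fingers flush on the tail at (375,410) and (435,400), and the blue case untouched. The pen pot stands to the right of the wrist, so I'll check that clearance before going on.

```bash
python3 -c "
from h import *
a=cam('top'); C=cloud(a); sub=C[70:140,215:268].reshape(-1,3); sub=sub[np.abs(sub).sum(1)>0]
for lo,hi in((.05,.1),(.1,.18)):
    s=sub[(sub[:,2]>lo)&(sub[:,2]<hi)]; L=toL(s); print(lo,len(s),np.round(np.percentile(L,[1,99],axis=0),3).tolist())
b=cam('side'); C=cloud(b); s=C[205:250,285:330].reshape(-1,3)
q=C.reshape(-1,3); L=toL(q); 
for lo,hi in((.045,.07),(.07,.1),(.1,.13),(.13,.16),(.16,.2),(.2,.25)):
    k=(q[:,2]>lo)&(q[:,2]<hi)&(abs(L[:,0])<.1)&(L[:,1]<-.15)&(L[:,1]>-.3); print('gripper',lo,k.sum(),np.round(np.percentile(L[k],[1,99],axis=0),3).tolist() if k.sum() else '')
"
```

```text
0.05 625 [[0.099, -0.123], [0.179, -0.035]]
0.1 495 [[0.11, -0.11], [0.175, -0.049]]
gripper 0.045 121 [[-0.054, -0.235], [0.054, -0.209]]
gripper 0.07 225 [[-0.061, -0.24], [0.06, -0.207]]
gripper 0.1 304 [[-0.066, -0.244], [0.066, -0.207]]
gripper 0.13 140 [[-0.038, -0.261], [0.03, -0.215]]
gripper 0.16 265 [[-0.037, -0.261], [0.029, -0.211]]
gripper 0.2 446 [[-0.042, -0.265], [0.034, -0.212]]
```

Clearance to the pot is about 33 mm, which is fine. I'll continue up the ramp and raise the tips gradually.

jog_arm(
  increments=[
    [0.006,0,0,0,0,0,0.1],
    [0.012,0,0,0,0,0,0.1],
    [0.018,0,0,0,0,0,0.1],
    [0.024,0,-0.001,0,0,0,0.1],
    [0.03,0,-0.002,0,0,0,0.1],
  ],
)

```text
clock: 10.33
position: [0.609, -0.114, 0.0389]
ee_rot: [0.736, 0.677, -0.0, -0.0]
ft_force: [-0.4, -2.1, -0.8]
grip_width: 0.553
grasp_force: 1.1
```

jog_arm(
  increments=[
    [0.006,0,0,0,0,0,0.1],
    [0.012,0,0,0,0,0,0.1],
    [0.018,0,-0.001,0,0,0,0.1],
    [0.024,0,-0.002,0,0,0,0.1],
    [0.03,0,-0.003,0,0,0,0.1],
  ],
)

```text
clock: 10.75
position: [0.6115, -0.0838, 0.0419]
ee_rot: [0.736, 0.677, 0.0, -0.0]
ft_force: [0.0, -1.3, -1.0]
grip_width: 0.552
grasp_force: 0.8
```

jog_arm(
  increments=[
    [0.006,0,-0.001,0,0,0,0.1],
    [0.012,0,-0.002,0,0,0,0.1],
    [0.018,0,-0.003,0,0,0,0.1],
    [0.024,0,-0.003,0,0,0,0.1],
    [0.03,0,-0.003,0,0,0,0.1],
  ],
)

```text
clock: 11.17
position: [0.6141, -0.0543, 0.045]
ee_rot: [0.736, 0.677, 0.0, 0.0]
ft_force: [0.2, -2.0, -0.6]
grip_width: 0.553
grasp_force: 1.1
```

```bash
python3 -c "
from h import *
go(0,-.06,.047,2)
a=cam('top'); m=red(a); C=cloud(a); L=toL(C); k=(m>0)&(L[...,1]<.09)&(L[...,1]>-.34)&(abs(L[...,0])<.055); z=C[...,2]
k&=(z>.0)
for y0 in np.arange(-.12,.1,.02):
    q=k&(L[...,1]>y0)&(L[...,1]<y0+.02); print(round(y0,2),q.sum(),np.round(np.median(z[q]),4) if q.sum() else '',np.round([L[...,0][q].min(),L[...,0][q].max()],4) if q.sum() else '')
"
```

```text
t 11.17 laneTCP [-0.0008 -0.1303] z 0.045 F [ 0.2 -2.  -0.6] j7 0.39
  delta [ 0.0703  0.0008 -0.002 ] [ 0.    -0.     0.001]
-0.12 0  
-0.1 0  
-0.08 0  
-0.06 0  
-0.04 0  
-0.02 2 0.0453 [0.0401 0.0428]
0.0 49 0.0457 [0.0079 0.0449]
0.02 150 0.0466 [-0.0284  0.046 ]
0.04 304 0.048 [-0.0463  0.046 ]
0.06 4 0.0095 [0.0454 0.0482]
0.08 0
```

The case is inside the lane and centred, x from -46 to +46 mm. Its nose has just passed the lip. I'll continue slowly toward the plate.

jog_arm(
  increments=[
    [0.005,0,0,0,0,0,0.1],
    [0.01,0,0,0,0,0,0.1],
    [0.015,0,0,0,0,0,0.1],
    [0.02,0,0,0,0,0,0.1],
    [0.025,0,0,0,0,0,0.1],
  ],
)

```text
clock: 11.63
position: [0.6162, -0.0296, 0.045]
ee_rot: [0.736, 0.677, 0.0, 0.0]
ft_force: [-0.1, -2.6, 0.9]
grip_width: 0.549
grasp_force: 1.6
```

jog_arm(
  increments=[
    [0.005,0,0,0,0,0,0.1],
    [0.01,0,0,0,0,0,0.1],
    [0.015,0,0,0,0,0,0.1],
    [0.02,0,0,0,0,0,0.1],
    [0.025,0,-0.001,0,0,0,0.1],
  ],
)

```text
clock: 12.05
position: [0.6182, -0.0048, 0.046]
ee_rot: [0.736, 0.677, -0.0, 0.0]
ft_force: [-0.1, -5.5, 4.2]
grip_width: 0.55
grasp_force: 2.5
```

jog_arm(
  increments=[
    [0.005,0,0,0,0,0,0.1],
    [0.01,0,0,0,0,0,0.1],
    [0.015,0,0,0,0,0,0.1],
    [0.02,0,0,0,0,0,0.1],
    [0.025,0,0,0,0,0,0.1],
  ],
)

```text
clock: 12.47
position: [0.6208, 0.0164, 0.0473]
ee_rot: [0.737, 0.676, -0.001, 0.002]
ft_force: [-2.0, -18.9, 13.2]
grip_width: 0.548
grasp_force: 9.2
```

```bash
cat >> h.py <<'E'
def inlane():
    a=cam('top'); m=red(a); C=cloud(a); L=toL(C); z=C[...,2]
    k=(m>0)&(L[...,1]<.21)&(L[...,1]>-.2)&(abs(L[...,0])<.05)&(z>.02)&(z<.07)
    P=np.c_[L[k],z[k]]; co=np.linalg.lstsq(np.c_[P[:,:2],np.ones(len(P))],P[:,2],rcond=None)[0]
    print('top plane slopes x,y',np.round(co[:2],3),'z at y=0',round(co[2],4),'at .17',round(co[2]+.17*co[1],4),'y ext',np.round(np.percentile(P[:,1],[.5,99.5]),4),'x ext',np.round(np.percentile(P[:,0],[.5,99.5]),4))
    w=white(a); k=(w>0)&(L[...,1]<.22)&(L[...,1]>.11)&(abs(L[...,0])<.05)&(z>.055); print('plate y',np.round(np.percentile(L[...,1][k],[5,50,95]),4) if k.any() else None)
    return a
E
python3 -c "
from h import *
go(0,-.005,.047,2); inlane()
b=cam('side'); cv2.imwrite('pics/s4.png',cv2.resize(b['bgr'][90:230,180:340],None,fx=3.5,fy=3.5))"
```

```text
t 12.47 laneTCP [-0.     -0.0593] z 0.0473 F [ -2.  -18.9  13.2] j7 0.27
  delta [ 0.0543 -0.0001  0.    ] [ 0.002  0.004 -0.002]
top plane slopes x,y [-0.005  0.172] z at y=0 0.0436 at .17 0.0728 y ext [-0.0298  0.1328] x ext [-0.0438  0.0464]
plate y [0.1332 0.1366 0.1396]
```

View pics/s4.png

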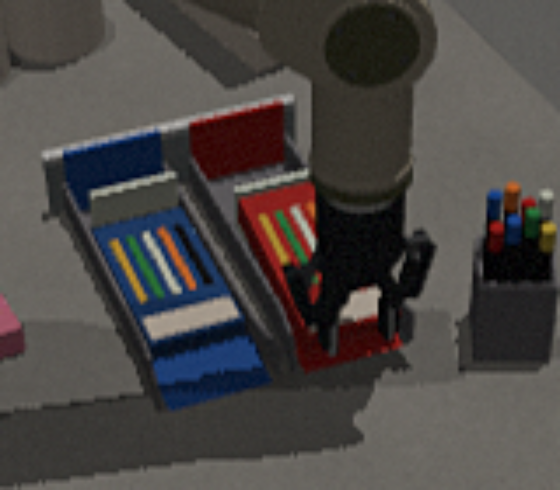

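The case is tilted nose-up by about 0.17 rad. Finger friction is holding the tail down, with 19 N of push and 13 N downward. I'll back off so the nose can drop onto the floor before pushing on.

jog_arm(
  increments=[
    [-0.005,0,0,0,0,0,0.1],
    [-0.01,0,0,0,0,0,0.1],
    [-0.015,0,0,0,0,0,0.1],
    [-0.015,0,0,0,0,0,0.1],
    [-0.015,0,0,0,0,0,0.1],
  ],
)

```text
clock: 12.98
position: [0.6188, 0.0055, 0.0457]
ee_rot: [0.736, 0.677, 0.0, -0.0]
ft_force: [-0.7, 0.9, 0.3]
grip_width: 0.55
grasp_force: 0.0
```

```bash
python3 -c "
from h import *
go(0,-.005,.047,2); inlane()"
```

```text
t 12.98 laneTCP [-0.0011 -0.0704] z 0.0457 F [-0.7  0.9  0.3] j7 0.3
  delta [ 0.0654  0.0011 -0.0013] [-0.001 -0.001  0.001]
top plane slopes x,y [-0.004 -0.058] z at y=0 0.0412 at .17 0.0313 y ext [-0.0476  0.129 ] x ext [-0.0441  0.0479]
plate y [0.1296 0.1332 0.1364]
```

The nose has dropped onto the floor (slope -0.06), with the tail resting over the lip at y ≈ -0.049. I'll push on slowly with the tips a little higher.

jog_arm(
  increments=[
    [0.003,-0.001,-0.002,0,0,0,0.1],
    [0.007,-0.001,-0.002,0,0,0,0.1],
    [0.011,-0.001,-0.002,0,0,0,0.1],
    [0.015,-0.001,-0.002,0,0,0,0.1],
    [0.019,-0.001,-0.002,0,0,0,0.1],
  ],
)

```text
clock: 13.45
position: [0.6193, 0.0232, 0.0478]
ee_rot: [0.736, 0.677, -0.001, 0.001]
ft_force: [0.1, -5.3, -0.6]
grip_width: 0.551
grasp_force: 2.8
```

```bash
python3 -c "
from h import *
go(0,-.005,.047,2); inlane()"
```

```text
t 13.45 laneTCP [-0.0021 -0.0527] z 0.0478 F [ 0.1 -5.3 -0.6] j7 0.27
  delta [0.0477 0.0021 0.0007] [-0.     0.002  0.   ]
top plane slopes x,y [ 0.002 -0.074] z at y=0 0.0435 at .17 0.031 y ext [-0.0275  0.1385] x ext [-0.0448  0.0467]
plate y [0.1386 0.1422 0.1454]
```

jog_arm(
  increments=[
    [0.004,0.001,0,0,0,0,0.1],
    [0.008,0.001,0,0,0,0,0.1],
    [0.012,0.001,0,0,0,0,0.1],
    [0.016,0.001,0,0,0,0,0.1],
    [0.02,0.001,0,0,0,0,0.1],
  ],
)

```text
clock: 13.92
position: [0.6215, 0.043, 0.0475]
ee_rot: [0.736, 0.677, -0.001, 0.0]
ft_force: [-1.5, -4.7, -0.7]
grip_width: 0.551
grasp_force: 2.9
```

jog_arm(
  increments=[
    [0.004,0.001,0,0,0,0,0.1],
    [0.008,0.001,0,0,0,0,0.1],
    [0.012,0.001,0,0,0,0,0.1],
    [0.016,0.001,0,0,0,0,0.1],
    [0.02,0.001,0,0,0,0,0.1],
  ],
)

```text
clock: 14.33
position: [0.6239, 0.0626, 0.0474]
ee_rot: [0.736, 0.677, -0.001, -0.0]
ft_force: [-2.3, -6.5, -1.4]
grip_width: 0.551
grasp_force: 3.1
```

```bash
python3 -c "
from h import *
go(0,-.003,.047,2); inlane()"
```

```text
t 14.33 laneTCP [-0.0008 -0.013 ] z 0.0474 F [-2.3 -6.5 -1.4] j7 0.2
  delta [0.01   0.0008 0.0003] [-0.002  0.002  0.   ]
top plane slopes x,y [-0.043 -0.05 ] z at y=0 0.0435 at .17 0.0349 y ext [0.0114 0.1772] x ext [-0.0445  0.0479]
plate y [0.1782 0.1819 0.186 ]
```

jog_arm(
  increments=[
    [0.002,0,0,0,0,0,0.1],
    [0.004,0,0,0,0,0,0.1],
    [0.006,0,0,0,0,0,0.1],
    [0.008,0,0,0,0,0,0.1],
    [0.008,0,0,0,0,0,0.1],
  ],
)

```text
clock: 14.8
position: [0.6247, 0.071, 0.0473]
ee_rot: [0.736, 0.677, -0.001, -0.0]
ft_force: [-2.1, -4.5, -2.0]
grip_width: 0.553
grasp_force: 2.4
```

```bash
python3 -c "
from h import *
go(0,-.003,.047,2); inlane()"
```

```text
t 14.8 laneTCP [-0.0008 -0.0046] z 0.0473 F [-2.1 -4.5 -2. ] j7 0.19
  delta [0.0016 0.0008 0.0003] [-0.002  0.002  0.001]
top plane slopes x,y [-0.01 -0.06] z at y=0 0.0448 at .17 0.0346 y ext [0.0228 0.1864] x ext [-0.044   0.0454]
plate y [0.1872 0.1904 0.1937]
```

The tail is past the lip at about +6 mm, but finger friction is still holding it up. I'll push a touch farther and draw the tips down to take it with them.

jog_arm(
  increments=[
    [0.002,0,0,0,0,0,0.1],
    [0.002,0,0.002,0,0,0,0.1],
    [0.002,0,0.004,0,0,0,0.1],
    [0.002,0,0.005,0,0,0,0.1],
    [0.002,0,0.005,0,0,0,0.1],
  ],
)

```text
clock: 15.27
position: [0.6247, 0.0724, 0.0421]
ee_rot: [0.736, 0.677, -0.002, -0.0]
ft_force: [-2.2, -6.0, -1.4]
grip_width: 0.552
grasp_force: 3.1
```

```bash
python3 -c "
from h import *
go(0,-.003,.047,2); inlane()"
```

```text
t 15.27 laneTCP [-0.0009 -0.0032] z 0.0421 F [-2.2 -6.  -1.4] j7 0.19
  delta [ 0.0002  0.0009 -0.0049] [-0.002  0.002  0.   ]
top plane slopes x,y [-0.011 -0.048] z at y=0 0.0424 at .17 0.0343 y ext [0.0228 0.1869] x ext [-0.0451  0.0458]
plate y [0.1883 0.1918 0.195 ]
```

jog_arm(
  increments=[
    [0.001,0,0.001,0,0,0,0.1],
    [0.001,0,0.002,0,0,0,0.1],
    [0.001,0,0.003,0,0,0,0.1],
    [0.001,0,0.004,0,0,0,0.1],
    [0.001,0,0.004,0,0,0,0.1],
  ],
)

```text
clock: 15.73
position: [0.6247, 0.0734, 0.0382]
ee_rot: [0.736, 0.677, -0.002, -0.0]
ft_force: [-3.2, -6.0, -1.5]
grip_width: 0.555
grasp_force: 3.2
```

```bash
python3 -c "
from h import *
go(0,-.003,.047,2); inlane()"
```

```text
t 15.73 laneTCP [-0.0009 -0.0022] z 0.0382 F [-3.2 -6.  -1.5] j7 0.19
  delta [-0.0008  0.0009 -0.0088] [-0.002  0.002  0.   ]
top plane slopes x,y [ 0.013 -0.026] z at y=0 0.0374 at .17 0.0331 y ext [0.024  0.1876] x ext [-0.044   0.0452]
plate y [0.1887 0.1923 0.196 ]
```

The tail follows the tips down and is already below the lip top. A bit more.

jog_arm(
  increments=[
    [0,0,0.001,0,0,0,0.1],
    [0,0,0.002,0,0,0,0.1],
    [0,0,0.003,0,0,0,0.1],
    [0,0,0.003,0,0,0,0.1],
    [0,0,0.003,0,0,0,0.1],
  ],
)

```text
clock: 16.2
position: [0.6249, 0.0733, 0.0366]
ee_rot: [0.736, 0.677, -0.001, -0.0]
ft_force: [-8.7, -5.5, 11.8]
grip_width: 0.549
grasp_force: 10.1
```

```bash
python3 -c "
from h import *
go(0,-.003,.047,2); inlane()"
```

```text
t 16.2 laneTCP [-0.0007 -0.0023] z 0.0366 F [-8.7 -5.5 11.8] j7 0.19
  delta [-0.0007  0.0007 -0.0104] [-0.002  0.001 -0.   ]
top plane slopes x,y [-0.007 -0.006] z at y=0 0.0351 at .17 0.0341 y ext [0.0244 0.1886] x ext [-0.0441  0.0455]
plate y [0.1889 0.192  0.1952]
```

The case is flat (slope -0.006) and the tips just touch the lip. Now I'll retreat, then lift away.

jog_arm(
  increments=[
    [-0.012,0,0.001,0,0,0,0.1],
    [-0.03,0,-0.005,0,0,0,0.1],
    [-0.05,0,-0.02,0,0,0,0.1],
    [-0.07,0,-0.05,0,0,0,0.1],
    [-0.09,0,-0.08,0,0,0,0.1],
  ],
)

```text
clock: 16.67
position: [0.6174, -0.017, 0.1171]
ee_rot: [0.736, 0.677, -0.001, -0.0]
ft_force: [0.7, 0.0, -0.0]
grip_width: 0.549
grasp_force: 0.0
```

jog_arm(
  increments=[
    [-0.04,-0.02,-0.03,0,0,0,0.1],
    [-0.08,-0.04,-0.06,0,0,0,0.1],
    [-0.11,-0.06,-0.09,0,0,0,0.1],
    [-0.11,-0.06,-0.09,0,0,0,0.1],
    [-0.11,-0.06,-0.09,0,0,0,0.1],
  ],
)

```text
clock: 17.08
position: [0.5473, -0.127, 0.2104]
ee_rot: [0.739, 0.674, 0.002, 0.002]
ft_force: [-0.3, -1.3, 0.7]
grip_width: 0.551
grasp_force: 0.0
```

```bash
python3 -c "
from h import *
go(0,-.003,.047,2); a=inlane()
C=cloud(a)
w=big(white(a),(180,150,225,195)); p=toL(onplane(a,cen(w),.034)); print('label cen lane',p)
h=hsv(a)
bm=((h[...,1]>90)|(h[...,2]>165)).astype(np.uint8)*255
print('blue',rect(a,big(cv2.morphologyEx(bm,cv2.MORPH_CLOSE,np.ones((5,5),np.uint8)),(116,200,197,248)),.034))
w=big(white(a),(170,200,225,250)); q=toL(onplane(a,cen(w),.034)); print('blue label lane',q)
cv2.imwrite('pics/p4.png',cv2.resize(a['bgr'][120:270,70:280],None,fx=3.5,fy=3.5))"
```

```text
t 17.08 laneTCP [-0.0613 -0.2084] z 0.2104 F [-0.3 -1.3  0.7] j7 0.38
  delta [0.2058 0.0587 0.1638] [ 0.005 -0.001 -0.009]
top plane slopes x,y [-0.005  0.003] z at y=0 0.0331 at .17 0.0335 y ext [-0.0015  0.1775] x ext [-0.0458  0.0479]
plate y [0.1796 0.1831 0.1859]
label cen lane [0.00049671 0.01923334]
blue (array([501.8, 172.3]), array([ 92.9, 183. ]), -4.49)
blue label lane [-0.13207705  0.01885328]
```

View pics/p4.png

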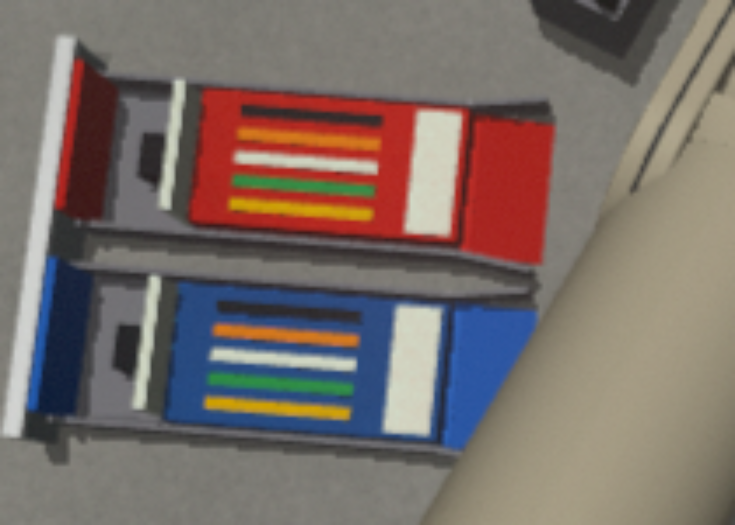

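The red case lies flat behind the lip (slope 0.003, centred), its label at (435,172) lined up with the blue case's label at (413,370). The plate is held back to the same position as the blue one, and the robot is clear. Handing in.

```bash
python3 -c "
from h import *
print(workorder.hand_in())"
```

```text
the job is handed in; nothing more can be done
None
```

The red case is back in the red lane, lying flat behind the lip with its label end at the mouth and centred, and the sprung plate is held back. The job is handed in at about 17 s on the robot's clock, with no verdict returned.

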